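Slide the used biopsy sharps from the steel chute into the sharps bin

ROBOT

A 7-joint arm with a two-finger parallel gripper is mounted at the origin on the work surface. World frame = base frame: x ahead of the robot, y to its left, z up, the work surface at z = 0. Lengths are in m, angles in rad, forces in N, time in s.
With the tool pointing down it reaches from about 0.425 to 0.875 m from the base axis. Payload 4.7 kg.
Tool frame: the origin (TCP) lies between the finger pads; the fingertips stand 11 mm ahead of it and the grasp point (between the pads) lies 8 mm behind it (r.tip_reach is the distance from the TCP to the fingertips, in m); z points along the fingers, y is the line along which they close (so a half turn about z gives the same grasp; the last joint's range is limited). The gripper opens to 85 mm and grips with 20 to 120 N. Pads are 22 mm wide; open, the fingers measure 114 mm over their backs; the gripper's body (76 mm by 85 mm) begins 54 mm behind the grasp point. The pads swing forward as they close: fully open they stand 13 mm farther back than shut.
Start: joints at [1.344, 0.321, -0.07, 1.45, 0.023, 1.371, -0.057], TCP at [0.155, -0.631, 0.242] pointing down, gripper open.
Joint ranges: [-2.86, 2.86], [-0.3, 2.09], [-1.38, 1.24], [0.06, 2.45], [-1.56, 4.7], [0.09, 2.05], [-2.69, 2.69]. Speed limits (rad/s): [2.57, 2.57, 3.14, 3.14, 3.14, 3.14, 3.14].

INTERFACE

Orientations are given as a unit quaternion [x, y, z, w].
In Python, from rig import r gives the robot as it stands.
- The arm moves only by the shell command python3 -m jog 'ROWS' [FORCE]. ROWS is text: rows parted by semicolons, each of 7 numbers parted by spaces: the gripper command: -1 is shut, 1 is fully open, values between are in proportion, then the shift along the tool's x, y, z in mm, then the turn, a rotation vector about the tool's x, y, z in rad. A call has 1 to 12 rows; each row shifts and turns the commanded pose from where the row before left it, along the tool's axes as they then stand; what a row does not reach is not made up. A row lasts 1/12 s, in which the tool goes at most 41.7 mm and 7.16 degrees, less where a joint would pass 70% of its speed; a pose out of reach is approached as far as the arm can. A call is refused whole if a number of a shift passes 41.7 or a number of a turn 0.125, either way. A call with a gripper value outside its range is refused whole. The fingers move at their own pace and stop on an object; FORCE is the grip in N (left out, the last holds). Time passes only in rows, so rows that do not move let the fingers close. It gives the time, the measured TCP pose, the force, the opening and the grip force at its end, in the units of the state.
- r.sense(): the state, without advancing time (a new reading comes with each control period).
- r.read_camera(name): name is "scene" or "top" or "wrist"; returns a dict with "pixels" (400x640x3 uint8, blue, green, red), "fovy" (degrees; the focal length in pixels is half the picture's height over the tangent of half this angle, whatever the lens; pixels are square), "cx", "cy" (the principal point, pixels), "extrinsics" (4x4, takes a point from camera to world coordinates); the wrist camera has in their place "T_tool_cam" (4x4, takes a point from camera to tool coordinates, whose origin is the TCP and whose axes are the flange's). Camera axes: x right, y up, looking along -z (the intrinsics and any distortion apply to the point x, -y, -z); pixel columns grow to the right and rows downward; lengths in m; the calibration is good to about 2 mm. A picture is of the moment at which its call begins: read the wrist's pose just before it. There is no depth.
- r.job_done(): hands the job in; it is judged then, once.
The state is a dict: "t": time; "joints": joint angles; "joint_vel": joint speeds; "effort": joint torques, N m; "tool_pos": TCP position; "eef_rot": TCP orientation; "contact_force": force on the tool from outside, world axes, zero at the start; "moment": the same for the moment, N m; "grip_width": finger opening in m; "gripper_force": force on a finger pad.
Only numpy, scipy, OpenCV 4.12 (cv2) and the standard library are available. Lean on these libraries where they do the work, as an engineer would, in place of code of your own. Each camera call takes 0.05 s, during which the arm holds its last target. There are 200 camera calls.

TASK

Slide the sharps bin's lid closure fully open, pick up the steel chute, and with its spout close over the bin's opening tip it so that the two used punches and the scalpel slide out of it into the bin; do not touch the sharps themselves. Then set the empty chute back down level on the instrument mat and slide the closure fully shut. Do not knock the colposcope, and leave the water bottle, specimen pot and forceps as they are.

Things in the scene. Friction and masses are not known exactly. Their poses are not given: they have to be found in the camera images.
- bin: sharps bin: a yellow plastic box fixed to the table, 156 mm (x) by 172 mm (y), with a flat white lid whose top is 150 mm above the table; inside it is empty and 147 mm deep from the lid top. Origin at the centre of its underside, x points roughly away from the robot, y to the left, z up. Two low guide rails stand 8 mm above the lid, along x, at y = -52 and +52 mm
- opening (a point): centre of the rectangular opening in the bin's lid, at the lid's top face, 32 mm from the bin's middle towards +x; axes as the bin's. The opening measures 54 mm along x and 84 mm along y. Its rim is 4 mm thick. It is free from above and from the bin's +y side; the colposcope's head hangs over the -y side
- closure (a joint): sliding closure of the bin: a grey plate (64 mm in x, 96 mm in y, 4 mm thick) lying on the lid between the rails. 0 = opening shut, 0.062 m = fully open; it opens by sliding in the bin's -x direction (towards the robot) and stays where it is left (about 2.5 N of friction). It starts 0 to 15 mm open
- closure_grip (a point): centre of the upright grip ridge on the closure plate: 10 mm thick in x, 60 mm long in y, 26 mm high, its top 180 mm above the table (26 mm above the plate); it moves with the closure; axes as the bin's
- scope_head (a point): centre of the optics body of a compact white colposcope on a table stand, fixed, turned roughly like the bin. Body 110 mm (x) by 62 mm (y) by 75 mm high; eyepieces reach 132 mm towards -x, the objective 108 mm towards +x; a camera box on top reaches 87 mm above this point. Its post (24 mm thick, 420 mm high) stands 95 mm away towards -y on a round foot of 150 mm diameter
- mat: grey instrument mat fixed to the table, 300 mm (x) by 280 mm (y), 4 mm thick; origin at the centre of its underside, z up
- chute_center (a point): steel chute: an open-topped trough 200 mm long, on the mat, the sharps loose in it; this point is its middle, 17 mm above its underside; x points to the open spout, z up. 34 mm high, floor and walls 3 mm. Outside width 58 mm from the closed back (x = -100 mm) to x = +30 mm, then narrowing to 48 mm (42 inside) at the spout. A tab handle 22 mm wide, 6 mm thick, reaches back to x = -149 mm
- spout (a point): middle of the chute's floor edge at the open spout end, on the floor's upper face (100 mm ahead of the chute's middle, 14 mm below it); same axes as the chute. The sharps begin to slide when the chute slopes about 16 to 23 degrees. The chute weighs 200 to 340 g
- punch_a_center (a point): used biopsy punch, white plastic handle with capped narrow tip: 106 mm long (along x), 12.4 mm diameter, about 16 g; point at its centre
- punch_b_center (a point): a second, equal biopsy punch; point at its centre
- scalpel_center (a point): used safety scalpel, sheathed: flat grey handle, 108 mm long (along x), 12 mm wide, 8 mm thick, about 16 g; point at its centre
- water_bottle_center (a point): clear water bottle, upright, 64 mm diameter, 200 mm high, near the bin; point at its centre
- pot_center (a point): specimen pot with lid, upright on the mat beside the chute's front half, on its +y side, 54 mm diameter, 72 mm high; point at its centre
- forceps_center (a point): steel ring-handled forceps lying on the mat on the chute's other (-y) side, 160 mm long (along x), 57 mm wide over the rings, 10 mm high; point near the joint

How it is judged:
By the outcome, as a careful person would: the job done as asked, in the order asked, and still so for the second after the job is handed in, with the robot touching nothing.
It also fails if it takes over 72 s, if anything falls off the work surface, if the arm or the gripper's body presses on something with over 40 N, if the wrist force passes 120 N, or if a joint passes its speed limit or range.

## Working session

There is one attempt and no reset: what is moved stays moved. The work goes in short steps, Python scripts to look and compute and a shell command to move; the robot and the scene stay as the last step left them, time stands still between calls to the robot, and variables do not carry over. Pictures are saved under pics/ and viewed, at most 10 in all, crops included, and the job is handed in when it is done.

```bash
ls; mkdir -p pics; python3 - <<'E'
from rig import r
import cv2,numpy as np
s=r.sense();print({k:np.round(v,3).tolist() for k,v in s.items()})
for n in("scene","top"):
    c=r.read_camera(n);cv2.imwrite(f"pics/{n}0.png",c["pixels"]);print(n,[ (k,np.round(v,4).tolist()) for k,v in c.items() if k!="pixels"])
c=r.read_camera("wrist");print([ (k,np.round(v,4).tolist()) for k,v in c.items() if k!="pixels"])
E
```

```text
pics
{'t': 0.0, 'joints': [1.344, 0.322, -0.07, 1.452, 0.023, 1.371, -0.057], 'joint_vel': [-0.0, -0.0, -0.001, -0.001, -0.0, 0.0, 0.0], 'effort': [0.0, -49.358, -0.382, -31.434, 0.013, 0.012, -0.0], 'tool_pos': [0.155, -0.631, 0.241], 'eef_rot': [0.993, 0.12, -0.0, -0.001], 'contact_force': [0.355, -0.387, 0.592], 'moment': [0.017, -0.004, 0.039], 'gripper_force': 0.0, 'grip_width': 0.085}
scene [('fovy', 50.4616), ('cx', 319.7781), ('cy', 199.8978), ('extrinsics', [[0.2378, -0.6748, 0.6986, 1.2868], [0.9712, 0.153, -0.1827, -0.2315], [0.0164, 0.722, 0.6917, 0.898], [0.0, 0.0, 0.0, 1.0]])]
top [('fovy', 44.6778), ('cx', 322.3303), ('cy', 207.7185), ('extrinsics', [[-0.0243, 0.996, -0.0857, 0.4767], [-0.9996, -0.0229, 0.0172, -0.023], [0.0151, 0.0861, 0.9962, 1.5871], [0.0, 0.0, 0.0, 1.0]])]
[('fovy', 58.5778), ('cx', 327.9803), ('cy', 198.9914), ('T_tool_cam', [[-0.0005, 0.9511, 0.3088, 0.0796], [1.0, 0.0004, 0.0005, 0.0003], [0.0003, 0.3088, -0.9511, -0.132], [0.0, 0.0, 0.0, 1.0]])]
```

View pics/scene0.png

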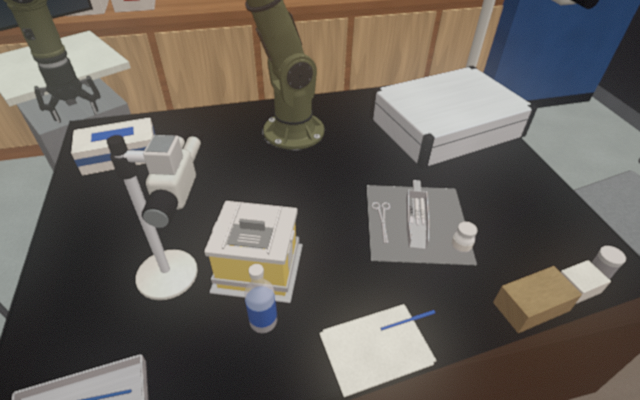

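View pics/top0.png

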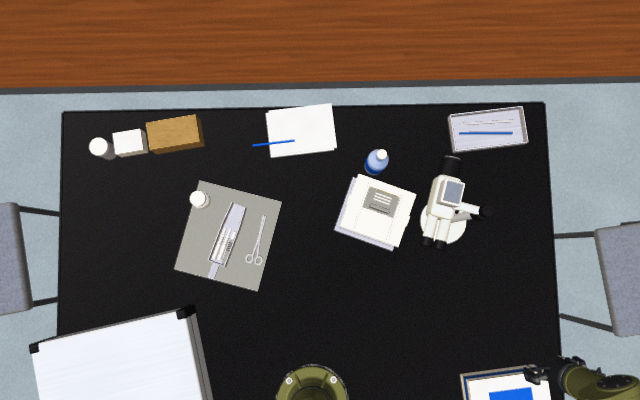

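```bash
python3 - <<'E'
import cv2,numpy as np
i=cv2.imread("pics/top0.png")
a=cv2.resize(i[150:290,325:435],None,fx=4,fy=4,interpolation=3)  # bin
a2=cv2.resize(i[190:290,190:280],None,fx=4,fy=4,interpolation=3)
o=np.zeros((560,800,3),np.uint8);o[:560,:440]=a;o[:400,440:800]=a2
cv2.imwrite("pics/crop0.png",o)
E
```

```text
(no output)
```

View pics/crop0.png

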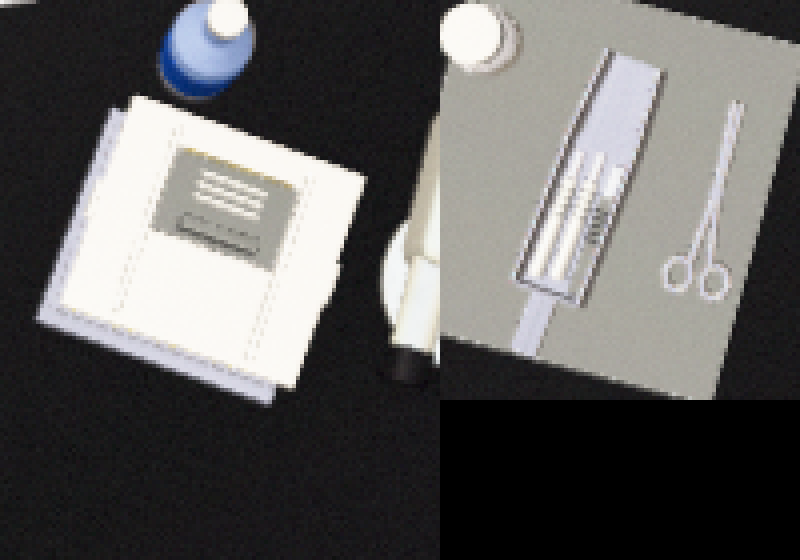

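```bash
cat > h.py <<'E'
from rig import r
import numpy as np, cv2
from scipy.spatial.transform import Rotation as R
def ray(c,E,uv,z):
    f=200/np.tan(np.radians(c["fovy"])/2)
    uv=np.atleast_2d(uv).astype(float)
    d=np.c_[(uv[:,0]-c["cx"])/f,-(uv[:,1]-c["cy"])/f,-np.ones(len(uv))]@E[:3,:3].T
    z=np.broadcast_to(z,len(uv))
    return E[:3,3]+d*((z-E[2,3])/d[:,2])[:,None]
def proj(c,E,P):
    f=200/np.tan(np.radians(c["fovy"])/2)
    q=(np.atleast_2d(P)-E[:3,3])@E[:3,:3]
    return np.c_[c["cx"]-f*q[:,0]/q[:,2],c["cy"]+f*q[:,1]/q[:,2]]
def tool():
    s=r.sense();T=np.eye(4);T[:3,:3]=R.from_quat(s["eef_rot"]).as_matrix();T[:3,3]=s["tool_pos"];return T,s
def wrist():
    T,s=tool();c=r.read_camera("wrist");return c,T@c["T_tool_cam"]
# delta from present tool pose to target pos / desired tool axes (columns), in tool frame mm, rotvec
def delta(p,Rm=None):
    T,s=tool();Q=T[:3,:3]
    print("shift mm",np.round(Q.T@(np.array(p)-T[:3,3])*1000,1),end=" ")
    if Rm is not None: print("rot",np.round(R.from_matrix(Q.T@Rm).as_rotvec(),3),end="")
    print()
def yawdown(psi): # tool z down, tool y axis pointing along heading psi in world
    y=np.array([np.cos(psi),np.sin(psi),0]);z=np.array([0,0,-1.]);return np.c_[np.cross(y,z),y,z]
E
python3 - <<'E'
from h import *
c=r.read_camera("top");E=np.array(c["extrinsics"])
A=lambda l:(np.array(l)+.5)/4-.5+[325,150]
B=lambda l:(np.array(l)-[440,0]+.5)/4-.5+[190,190]
lid=ray(c,E,A([(133,96),(367,176),(297,388),(60,306)]),.150)
print("lid",lid.round(3).tolist(),"ctr",lid.mean(0).round(3), "edges",[np.linalg.norm(lid[i]-lid[i-1]).round(3) for i in range(4)])
yv=(lid[0]-lid[1]+lid[3]-lid[2]); xv=(lid[0]-lid[3]+lid[1]-lid[2])
print("yaw",np.arctan2(xv[1],xv[0]),np.arctan2(-yv[0],yv[1]))
pl=ray(c,E,A([(180,148),(300,186),(273,271),(153,232)]),.154);print("plate",pl.round(3).tolist(),pl.mean(0).round(3))
g=ray(c,E,A([(218,229)]),.18);print("grip",g.round(3))
sp=ray(c,E,B([(608,50),(664,70)]),.038);bk=ray(c,E,B([(515,280),(583,305)]),.038)
print("spout",sp.round(3).tolist(),"back",bk.round(3).tolist());d=sp.mean(0)-bk.mean(0);print("len",np.linalg.norm(d),"yaw",np.arctan2(d[1],d[0]),"ctr",(sp.mean(0)+bk.mean(0))/2)
print("tab end",ray(c,E,B([(525,353),(545,292)]),[.025,.025]).round(3))
print("pot top",ray(c,E,B([(472,36)]),.076).round(3),"bottle top",ray(c,E,A([(228,17)]),.2).round(3))
print("scope",ray(c,E,[(445,198),(453,190)],[.3,.387]).round(3))
E
```

```text
lid [[0.7, -0.156, 0.15], [0.636, -0.329, 0.15], [0.48, -0.271, 0.15], [0.545, -0.098, 0.15]] ctr [ 0.59  -0.213  0.15 ] edges [np.float64(0.166), np.float64(0.184), np.float64(0.167), np.float64(0.185)]
yaw -0.35931330229612446 -0.35595385223781534
plate [[0.66, -0.19, 0.154], [0.629, -0.278, 0.154], [0.567, -0.256, 0.154], [0.598, -0.168, 0.154]] [ 0.613 -0.223  0.154]
grip [[ 0.596 -0.212  0.18 ]]
spout [[0.635, 0.239, 0.038], [0.618, 0.195, 0.038]] back [[0.454, 0.314, 0.038], [0.433, 0.26, 0.038]]
len 0.19556109494114915 yaw -0.3669653879694019 ctr [0.53475487 0.25196426 0.038     ]
tab end [[0.396 0.309 0.025]
 [0.444 0.293 0.025]]
pot top [[0.644 0.338 0.076]] bottle top [[ 0.748 -0.222  0.2  ]]
scope [[ 0.606 -0.373  0.3  ]
 [ 0.617 -0.371  0.387]]
```

```bash
python3 - <<'E'
from h import *
a=r.read_camera("top");b=r.read_camera("scene")
for n,u,v in(("cambox top",(453,190),(163,146)),("objective end",(452,163),(158,210)),("bottle cap",(381.5,154),(257,271)),("pot top",(197.6,198.6),(465,229))):
    def L(c,uv):
        E=np.array(c["extrinsics"]);p=ray(c,E,[uv],0)[0];d=p-E[:3,3];return E[:3,3],d/np.linalg.norm(d)
    o1,d1=L(a,u);o2,d2=L(b,v);t=np.linalg.lstsq(np.c_[d1,-d2],o2-o1,rcond=None)[0]
    print(n,((o1+d1*t[0]+o2+d2*t[1])/2).round(3),np.linalg.norm(o1+d1*t[0]-o2-d2*t[1]).round(3))
E
python3 -m jog '1 0 0 -25 0 0 0;1 0 -15 -35 0 0 0;1 0 -35 -35 0 0 0;1 0 -40 -25 0 0 0;1 0 -40 0 0 0 0;1 0 -40 0 0 0 0;1 0 -20 0 0 0 0;1 15 -5 0 0 0 -0.03;1 36 0 0 0 0 -0.08;1 36 0 0 0 0 -0.08;1 36 0 0 0 0 -0.08;1 36 0 0 0 0 -0.08'
```

```text
cambox top [ 0.612 -0.355  0.43 ] 0.006
objective end [ 0.692 -0.38   0.348] 0.004
bottle cap [ 0.75  -0.221  0.193] 0.003
pot top [0.644 0.338 0.07 ] 0.003
t: 1.3
tool_pos: [0.2602, -0.3929, 0.3538]
eef_rot: [0.956, 0.293, 0.0, 0.0]
contact_force: [0.6, -1.5, 0.4]
grip_width: 0.0854
gripper_force: 0.0
```

```bash
python3 -m jog '1 36 0 0 0 0 -0.08;1 36 0 0 0 0 -0.08;1 36 0 0 0 0 -0.08;1 36 0 0 0 0 -0.08;1 36 0 0 0 0 -0.08;1 36 0 0 0 0 -0.08;1 36 0 0 0 0 -0.08;1 20 0 0 0 0 -0.06;1 0 20 0 0 0 0;1 0 40 0 0 0 0;1 0 20 0 0 0 0;1 0 0 0 0 0 0'
python3 - <<'E'
from h import *
c,E=wrist();cv2.imwrite("pics/w1.png",c["pixels"]);np.save("w1.npy",E)
print(proj(c,E,[[.596,-.212,.18]]))
delta([.596,-.212,.171],yawdown(-.357))
E
```

```text
t: 2.3
tool_pos: [0.5115, -0.2212, 0.3521]
eef_rot: [0.822, 0.569, 0.001, -0.001]
contact_force: [-0.5, -0.2, -0.4]
grip_width: 0.0854
gripper_force: 0.0
[[417.20671518 134.56815764]]
shift mm [ 37.8  78.  181.3] rot [-0.002 -0.002 -0.002]
```

View pics/w1.png

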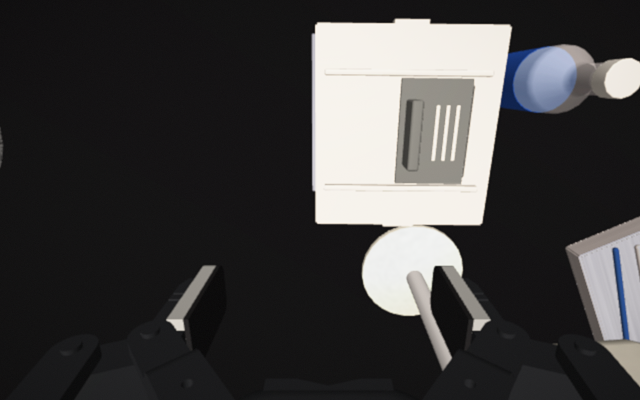

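```bash
python3 -m jog '1 10 20 10 0 0 0;1 18 38 20 0 0 0;1 10 20 40 0 0 0;1 0 0 40 0 0 0;1 0 0 35 0 0 0;1 0 0 20 0 0 0;1 0 0 14 0 0 0;1 0 0 0 0 0 0;-1 0 0 0 0 0 0;-1 0 0 0 0 0 0;-1 0 0 0 0 0 0;-1 0 0 0 0 0 0' 30; python3 -m jog '-1 0 0 0 0 0 0;-1 0 0 0 0 0 0;-1 0 0 0 0 0 0;-1 0 0 0 0 0 0'; python3 -c "
from h import *
delta([.596,-.212,.171],yawdown(-.357))"
```

```text
t: 3.35
tool_pos: [0.5895, -0.2126, 0.1823]
eef_rot: [0.822, 0.569, 0.001, 0.001]
contact_force: [1.2, 0.4, 0.3]
grip_width: 0.0387
gripper_force: 0.0
t: 3.68
tool_pos: [0.5897, -0.2126, 0.1817]
eef_rot: [0.822, 0.569, 0.001, 0.001]
contact_force: [2.0, -1.4, 3.7]
grip_width: 0.0088
gripper_force: 33.5
shift mm [ 2.8  5.6 10.7] rot [ 0.003  0.    -0.003]
```

```bash
python3 -m jog '-0.4 0 0 0 0 0 0;-0.4 0 0 0 0 0 0;-0.4 0 0 0 0 0 0;-0.4 2 0 9 0 0 0;-0.4 0 0 0 0 0 0;-1 0 0 0 0 0 0;-1 0 0 0 0 0 0;-1 0 0 0 0 0 0;-1 0 0 0 0 0 0;-1 0 0 0 0 0 0' 40; python3 -m jog '-1 0 -5 0 0 0 0;-1 0 -10 0 0 0 0;-1 0 -10 0 0 0 0;-1 0 -10 0 0 0 0;-1 0 -8 0 0 0 0;-1 0 -5 0 0 0 0;-1 0 0 0 0 0 0;-1 0 0 0 0 0 0'
```

```text
t: 4.52
tool_pos: [0.5892, -0.2102, 0.1708]
eef_rot: [0.822, 0.569, -0.0, -0.001]
contact_force: [1.1, 0.7, -5.9]
grip_width: 0.0094
gripper_force: 41.8
t: 5.18
tool_pos: [0.5441, -0.1928, 0.1709]
eef_rot: [0.822, 0.569, 0.0, -0.0]
contact_force: [4.2, 1.9, -11.5]
grip_width: 0.0088
gripper_force: 41.3
```

```bash
python3 -m jog '-1 0 -3 0 0 0 0;-1 0 0 0 0 0 0;-1 0 0 0 0 0 0'; python3 -m jog '-1 0 -3 0 0 0 0;-1 0 0 0 0 0 0;-1 0 0 0 0 0 0'
```

```text
t: 5.43
tool_pos: [0.544, -0.1927, 0.1709]
eef_rot: [0.822, 0.569, 0.002, 0.002]
contact_force: [12.2, -0.8, -18.3]
grip_width: 0.0088
gripper_force: 40.4
t: 5.68
tool_pos: [0.5438, -0.1927, 0.1709]
eef_rot: [0.822, 0.569, 0.004, 0.004]
contact_force: [20.6, -4.2, -25.4]
grip_width: 0.0091
gripper_force: 39.8
```

```bash
python3 -m jog '-1 0 6 0 0 0 0;1 0 0 0 0 0 0;1 0 0 0 0 0 0;1 0 0 0 0 0 0;1 0 0 0 0 0 0;1 0 0 -15 0 0 0;1 0 0 -35 0 0 0;1 0 0 -40 0 0 0;1 0 0 -40 0 0 0;1 20 0 -20 0 0 0;1 38 0 -10 0 0 0;1 40 0 0 0 0 0'; python3 -m jog '1 40 0 0 0 0 -0.05;1 40 0 0 0 0 -0.1;1 40 -4 0 0 0 -0.1;1 40 -8 0 0 0 -0.1;1 40 -12 0 0 0 -0.1;1 40 -16 0 0 0 -0.1;1 35 -16 0 0 0 -0.1;1 30 -16 0 0 0 -0.1;1 20 -14 0 0 0 -0.1;1 0 0 0 0 0 -0.1;1 0 0 0 0 0 -0.1;1 0 0 0 0 0 -0.1'
python3 -c "
from h import *
delta([.535,.252,.2],yawdown(1.204))"
```

```text
t: 6.68
tool_pos: [0.5803, -0.1033, 0.3362]
eef_rot: [0.824, 0.567, 0.002, 0.003]
contact_force: [1.4, 1.0, -0.8]
grip_width: 0.0855
gripper_force: 0.0
t: 7.68
tool_pos: [0.5086, 0.2005, 0.3326]
eef_rot: [0.378, 0.926, -0.0, 0.001]
contact_force: [0.1, 0.3, -0.5]
grip_width: 0.0852
gripper_force: 0.0
shift mm [ 17.5  55.3 132.5] rot [-0.     0.003 -0.408]
```

```bash
python3 -m jog '1 8 28 0 0 0 -0.1;1 6 28 0 0 0 -0.1;1 0 0 0 0 0 -0.1;1 0 0 0 0 0 -0.1;1 0 0 0 0 0 0;1 0 0 0 0 0 0'
python3 - <<'E'
from h import *
c,E=wrist();cv2.imwrite("pics/w2.png",c["pixels"]);np.save("w2.npy",E)
a=-.367;X=np.array([np.cos(a),np.sin(a),0]);Y=np.array([-X[1],X[0],0]);C=np.array([.535,.252,.038])
print(proj(c,E,[C+.1*X+.024*Y,C+.1*X-.024*Y,C-.1*X-.029*Y,C-.1*X+.029*Y]).round(0).tolist())
delta([.535,.252,.2],yawdown(1.204))
E
```

```text
t: 8.18
tool_pos: [0.5361, 0.2511, 0.332]
eef_rot: [0.191, 0.982, -0.0, 0.0]
contact_force: [0.1, -0.2, 0.1]
grip_width: 0.0854
gripper_force: 0.0
[[348.0, 227.0], [311.0, 228.0], [301.0, 62.0], [353.0, 61.0]]
shift mm [  1.6   0.7 132. ] rot [-0.     0.001 -0.017]
```

View pics/w2.png

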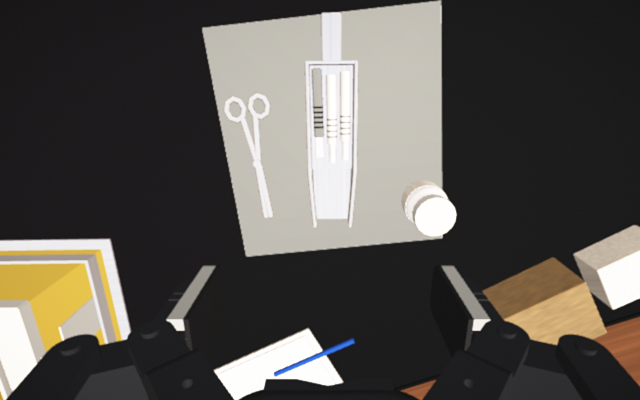

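```bash
python3 -m jog '1 8 5 20 0 0 -0.015;1 0 0 40 0 0 0;1 0 0 40 0 0 0;1 0 0 40 0 0 0;1 0 0 40 0 0 0;1 0 0 40 0 0 0;1 0 0 30 0 0 0;1 0 0 15 0 0 0;1 0 0 5 0 0 0;1 0 0 0 0 0 0;1 0 0 0 0 0 0'
python3 -c "
from h import *
delta([.529,.259,.020],yawdown(1.201))"
```

```text
t: 9.15
tool_pos: [0.5317, 0.2596, 0.0635]
eef_rot: [0.182, 0.983, 0.001, 0.001]
contact_force: [-0.0, 0.3, 0.5]
grip_width: 0.0855
gripper_force: 0.0
shift mm [ 2.4 -1.6 43.5] rot [0.002 0.002 0.003]
```

```bash
python3 -m jog '1 2 -1 20 0 0 0;1 0 0 15 0 0 0;1 0 0 8 0 0 0;1 0 0 0 0 0 0;-1 0 0 0 0 0 0;-1 0 0 0 0 0 0;-1 0 0 0 0 0 0;-1 0 0 0 0 0 0;-1 0 0 0 0 0 0;-1 0 0 0 0 0 0' 20; python3 -m jog '-1 0 0 0 0 0 0;-1 0 0 0 0 0 0;-1 0 0 0 0 0 0' 70; python3 -c "
from h import *
delta([.529,.259,.020],yawdown(1.201))"
```

```text
t: 9.98
tool_pos: [0.5289, 0.259, 0.0195]
eef_rot: [0.182, 0.983, 0.0, 0.001]
contact_force: [-0.9, -1.2, 6.2]
grip_width: 0.0579
gripper_force: 23.4
t: 10.23
tool_pos: [0.529, 0.2591, 0.0197]
eef_rot: [0.182, 0.983, 0.0, 0.001]
contact_force: [-0.5, -0.3, 6.8]
grip_width: 0.0566
gripper_force: 75.7
shift mm [-0.  -0.1 -0.3] rot [0.001 0.001 0.004]
```

```bash
python3 -m jog '-1 0 0 -4 0 0 0;-1 0 0 -10 0 0 0;-1 0 0 -20 0 0 0;-1 0 0 -30 0 0 0;-1 0 0 -35 0 0 0;-1 0 0 -35 0 0 0;-1 0 0 -35 0 0 0;-1 0 0 -35 0 0 0;-1 0 0 -25 0 0 0;-1 0 0 -12 0 0 0;-1 0 0 -5 0 0 0;-1 0 0 0 0 0 0' 80
python3 - <<'E'
from h import *
c,E=wrist();cv2.imwrite("pics/w3.png",c["pixels"])
delta([.505,-.171,.263],yawdown(1.201))
E
```

```text
t: 11.23
tool_pos: [0.5281, 0.2586, 0.2646]
eef_rot: [0.182, 0.983, -0.0, 0.0]
contact_force: [-0.6, -0.7, -3.8]
grip_width: 0.0567
gripper_force: 86.1
shift mm [-132.3 -408.9    0.7] rot [-0.002 -0.001  0.004]
```

View pics/w3.png

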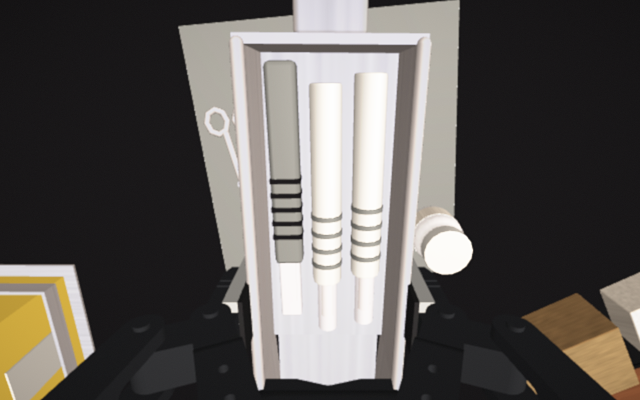

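```bash
python3 -c "
from h import *
c=r.read_camera('wrist')
for dx in(.092,.097):
  for dz in (-.0183,-.013,-.023): print(dx,dz,proj(c,np.array(c['T_tool_cam']),[[dx,.029,dz],[dx,-.029,dz]]).round(0).tolist())
"
python3 -m jog '-1 -2 -6 0 0 0 0;-1 -4 -12 0 0 0 0;-1 -6 -18 0 0 0 0;-1 -8 -24 0 0 0 0;-1 -9 -28 0 0 0 0;-1 -10 -30 0 0 0 0;-1 -10 -30 0 0 0 0;-1 -10 -30 0 0 0 0;-1 -10 -30 0 0 0 0;-1 -10 -30 0 0 0 0;-1 -10 -30 0 0 0 0;-1 -10 -30 0 0 0 0'
python3 -m jog '-1 -10 -30 0 0 0 0;-1 -9 -28 0 0 0 0;-1 -8 -24 0 0 0 0;-1 -6 -18 0 0 0 0;-1 -4 -12 0 0 0 0;-1 -2 -6 0 0 0 0;-1 0 0 0 0 0 0;-1 0 0 0 0 0 0'
python3 - <<'E'
from h import *
delta([.505,-.171,.263],yawdown(1.201))
c=r.read_camera("scene");cv2.imwrite("pics/s4.png",cv2.resize(c["pixels"][100:330,100:400],None,fx=2.5,fy=2.5,interpolation=3))
E
```

```text
0.092 -0.0183 [[427.0, 35.0], [228.0, 35.0]]
0.092 -0.013 [[423.0, 38.0], [233.0, 38.0]]
0.092 -0.023 [[432.0, 33.0], [224.0, 33.0]]
0.097 -0.0183 [[429.0, 16.0], [227.0, 16.0]]
0.097 -0.013 [[424.0, 19.0], [232.0, 20.0]]
0.097 -0.023 [[433.0, 13.0], [222.0, 13.0]]
t: 12.33
tool_pos: [0.5127, -0.057, 0.2632]
eef_rot: [0.182, 0.983, -0.0, -0.001]
contact_force: [0.3, -0.1, -3.9]
grip_width: 0.0564
gripper_force: 86.1
t: 13.0
tool_pos: [0.5083, -0.1778, 0.2641]
eef_rot: [0.181, 0.983, 0.001, -0.0]
contact_force: [-0.2, 1.1, -3.1]
grip_width: 0.0564
gripper_force: 86.1
shift mm [5.5 5.2 1.1] rot [ 0.001 -0.001  0.005]
```

View pics/s4.png

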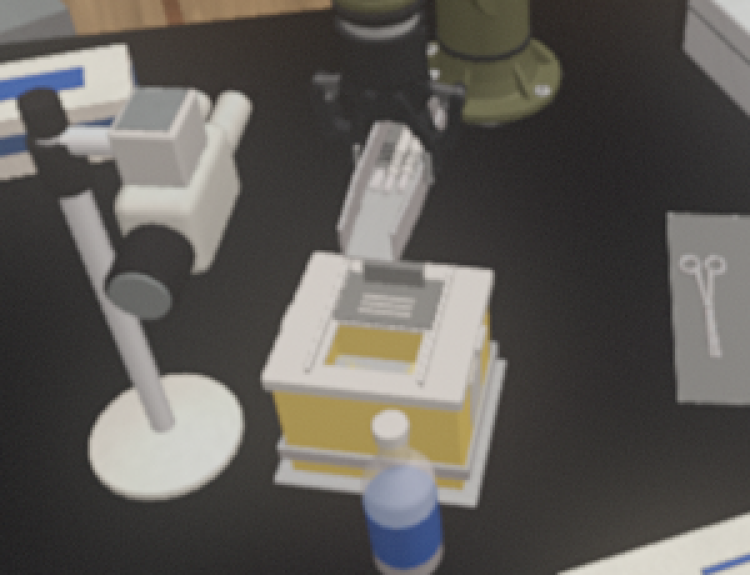

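```bash
python3 -m jog '-1 2 2 0 0 0 0;-1 3 3 0 0 0 0;-1 -1 0 -5.4 0 0.05 0;-1 -1 0 -5.4 0 0.05 0;-1 -1 0 -5.4 0 0.05 0;-1 -1 0 -5.4 0 0.05 0;-1 -2 0 10 0 0 0;-1 -4 0 20 0 0 0;-1 -4 0 20 0 0 0;-1 -3 0 15 0 0 0;-1 0 0 0 0 0 0;-1 0 0 0 0 0 0'
cat > st.py <<'E'
from h import *
T,s=tool();print("joints",np.round(s["joints"],2));print("lip",(T@[-.109,.001,.0127,1])[:3].round(4),"pitch",np.degrees(np.arcsin(np.clip(-T[2,0]*-1,-1,1))).round(1))
b=(T@[-.109,.001,.0127,1])[:2]-[.590,-.213];print("lip in bin",b@[.9369,-.3496],b@[.3496,.9369],"z force",np.round(s["contact_force"],1))
E
python3 st.py
```

```text
t: 14.05
tool_pos: [0.5097, -0.1739, 0.2188]
eef_rot: [0.18, 0.978, 0.018, -0.099]
contact_force: [0.6, 0.7, -3.2]
grip_width: 0.0568
gripper_force: 86.4
joints [ 0.96  0.36 -0.84  1.58  0.22  1.52  1.3 ]
lip [ 0.6075 -0.2102  0.1846] pitch 11.5
lip in bin 0.015365574883829931 0.008770838897374142 z force [ 0.6  0.7 -3.2]
```

```bash
python3 -m jog '-1 -2.6 0 -6.9 0 0.1 0;-1 -3 0 -7 0 0.1 0;-1 -3.4 0 -7.1 0 0.1 0;-1 -3.7 0 -7.3 0 0.1 0;-1 -1.8 0 -10.8 0 0.1 0;-1 0 0 0 0 0 0;-1 0 0 0 0 0 0;-1 0 0 0 0 0 0;-1 0 0 0 0 0 0'
python3 st.py; python3 - <<'E'
from h import *
c,E=wrist();d=r.read_camera("scene")["pixels"][150:300,150:350]
o=np.vstack([np.hstack([c["pixels"][:,120:520],cv2.resize(d,(400,300))[:300] if 0 else np.pad(cv2.resize(d,(400,300),interpolation=3),((0,100),(0,0),(0,0)))])])
cv2.imwrite("pics/w5.png",o)
E
```

```text
t: 14.8
tool_pos: [0.5293, -0.1809, 0.2344]
eef_rot: [0.17, 0.933, 0.056, -0.312]
contact_force: [-0.5, -0.0, -2.1]
grip_width: 0.0567
gripper_force: 86.9
joints [ 0.65  0.68 -0.58  1.17  0.2   2.01  1.3 ]
lip [ 0.604  -0.2081  0.1587] pitch 37.0
lip in bin 0.011372668793618083 0.009518494680205221 z force [-0.5 -0.  -2.1]
```

View pics/w5.png

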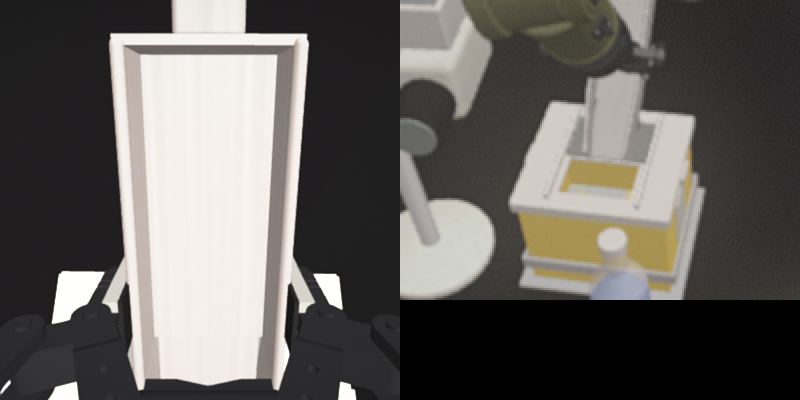

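```bash
python3 -m jog '-1 10 0 -13 0 0 0;-1 20 0 -26 0 0 0;-1 20 0 -26 0 0 0;-1 0.7 0 10.9 0 -0.1 0;-1 0.7 0 10.9 0 -0.1 0;-1 0.7 0 10.9 0 -0.1 0;-1 0.7 0 10.9 0 -0.1 0;-1 0.7 0 10.9 0 -0.1 0;-1 0.7 0 10.9 0 -0.1 0;-1 0.5 0 4 0 -0.04 0;-1 0 0 0 0 0 0;-1 0 0 0 0 0 0'
python3 st.py; python3 -c "
from h import *
delta([.529,.259,.260],yawdown(1.201))"
```

```text
t: 15.9
tool_pos: [0.4944, -0.1692, 0.1956]
eef_rot: [0.176, 0.984, -0.005, -0.018]
contact_force: [-2.8, 2.1, 4.7]
grip_width: 0.0568
gripper_force: 87.5
joints [ 0.49  0.12 -0.23  1.79  0.04  1.27  1.46]
lip [ 0.5964 -0.2061  0.1792] pitch 2.0
lip in bin 0.003624826047561096 0.008676089185105302 z force [-2.8  2.1  4.7]
shift mm [118.4 412.6 -66.9] rot [-0.016 -0.034  0.015]
```

```bash
python3 -m jog '-1 0 0 -20 0 0 0;-1 0 0 -30 0 0 0;-1 0 0 -15 0 0 0;-1 0 0 0 0 -0.034 0;-1 0 0 0 0 0 0'
python3 st.py; python3 - <<'E'
from h import *
delta([.529,.259,.260],yawdown(1.201))
c,E=wrist();d=r.read_camera("scene")["pixels"][140:290,150:350]
o=np.hstack([c["pixels"][:,120:520],np.pad(cv2.resize(d,(400,300),interpolation=3),((0,100),(0,0),(0,0)))])
cv2.imwrite("pics/w6.png",o)
E
```

```text
t: 16.32
tool_pos: [0.4981, -0.1697, 0.2595]
eef_rot: [0.176, 0.984, -0.008, -0.002]
contact_force: [-0.6, 0.4, -3.6]
grip_width: 0.0565
gripper_force: 86.9
joints [ 0.49  0.06 -0.23  1.72  0.03  1.36  1.47]
lip [ 0.6006 -0.2068  0.2467] pitch 0.0
lip in bin 0.007759384071870167 0.009540894343429472 z force [-0.6  0.4 -3.6]
shift mm [119.8 412.7  -6.8] rot [-0.016 -0.001  0.015]
```

View pics/w6.png

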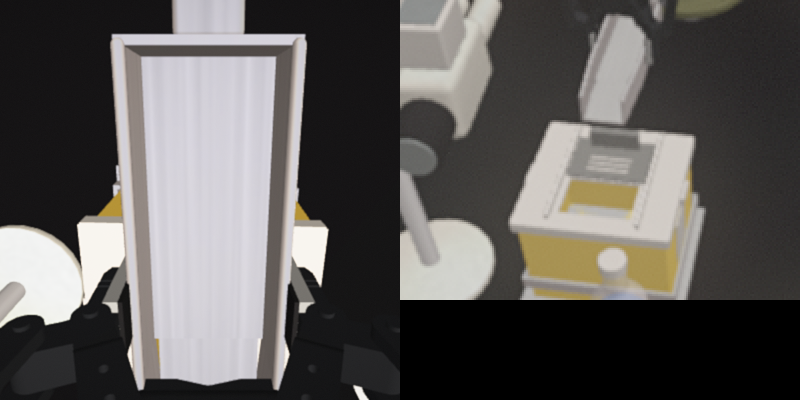

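```bash
python3 -m jog '-1 3 10 0 -0.016 0 0.015;-1 6 20 0 0 0 0;-1 9 30 0 0 0 0;-1 11 38 0 0 0 0;-1 11 38 0 0 0 0;-1 11 38 0 0 0 0;-1 11 38 0 0 0 0;-1 11 38 0 0 0 0;-1 11 38 0 0 0 0;-1 11 38 0 0 0 0;-1 9 30 0 0 0 0;-1 6 20 0 0 0 0'
python3 -m jog '-1 4 12 0 0 0 0;-1 0 0 0 0 0 0;-1 0 0 0 0 0 0'
python3 -c "
from h import *
delta([.529,.259,.040],yawdown(1.201))"
```

```text
t: 17.42
tool_pos: [0.529, 0.2257, 0.2576]
eef_rot: [0.182, 0.983, 0.001, -0.003]
contact_force: [-0.0, -0.2, -4.0]
grip_width: 0.0565
gripper_force: 86.9
t: 17.67
tool_pos: [0.5306, 0.2338, 0.2574]
eef_rot: [0.183, 0.983, 0.0, -0.002]
contact_force: [-0.3, -1.4, -3.5]
grip_width: 0.0567
gripper_force: 86.8
shift mm [  9.6  23.1 217.5] rot [-0.001 -0.005  0.001]
```

```bash
python3 -m jog '-1 4 10 10 0 0 0;-1 5 13 25 0 0 0;-1 0 0 35 0 0 0;-1 0 0 35 0 0 0;-1 0 0 35 0 0 0;-1 0 0 30 0 0 0;-1 0 0 20 0 0 0;-1 0 0 10 0 0 0;-1 0 0 5 0 0 0;-1 0 0 0 0 0 0;-1 0 0 0 0 0 0'
python3 -c "
from h import *
delta([.529,.259,.0197],yawdown(1.201))"
```

```text
t: 18.58
tool_pos: [0.5319, 0.2582, 0.0547]
eef_rot: [0.184, 0.983, 0.001, -0.0]
contact_force: [0.4, 0.8, -1.8]
grip_width: 0.0568
gripper_force: 86.8
shift mm [ 3.  -0.4 35. ] rot [ 0.002 -0.001 -0.001]
```

```bash
python3 -m jog '-1 3 0 10 0 0 0;-1 0 0 10 0 0 0;-1 0 0 7 0 0 0;-1 0 0 4 0 0 0;-1 0 0 0 0 0 0;-1 0 0 0 0 0 0'; python3 -m jog '-1 0 0 2 0 0 0;-1 0 0 0 0 0 0;-1 0 0 0 0 0 0'; python3 -m jog '-1 0 0 2 0 0 0;-1 0 0 0 0 0 0;-1 0 0 0 0 0 0'
```

```text
t: 19.08
tool_pos: [0.5281, 0.2592, 0.0224]
eef_rot: [0.184, 0.983, 0.0, -0.001]
contact_force: [1.4, 0.7, -3.6]
grip_width: 0.0569
gripper_force: 87.1
t: 19.33
tool_pos: [0.5285, 0.2592, 0.0212]
eef_rot: [0.184, 0.983, 0.0, -0.001]
contact_force: [-0.4, -1.7, 2.8]
grip_width: 0.0568
gripper_force: 87.8
t: 19.58
tool_pos: [0.529, 0.2592, 0.0198]
eef_rot: [0.184, 0.983, 0.001, -0.0]
contact_force: [-1.0, -1.9, 8.4]
grip_width: 0.0565
gripper_force: 88.3
```

```bash
python3 -m jog '0.4 0 0 0 0 0 0;1 0 0 0 0 0 0;1 0 0 0 0 0 0;1 0 0 0 0 0 0;1 0 0 0 0 0 0;1 0 0 -10 0 0 0;1 0 0 -25 0 0 0;1 0 0 -40 0 0 0;1 0 0 -40 0 0 0;1 0 0 -40 0 0 0;1 0 0 -40 0 0 0;1 0 0 -40 0 0 0' 40
python3 -m jog '1 0 -15 -20 0 0 0.05;1 0 -30 0 0 0 0.1;1 0 -38 0 0 0 0.1;1 0 -38 0 0 0 0.1;1 -8 -38 0 0 0 0.1;1 -12 -38 0 0 0 0.1;1 -16 -36 0 0 0 0.1;1 -20 -32 0 0 0 0.1;1 -25 -28 0 0 0 0.1;1 -28 -24 0 0 0 0.1;1 -30 -20 0 0 0 0.1;1 -20 -10 0 0 0 0.1'
python3 -c "
from h import *
delta([.544,-.193,.25],yawdown(-.357))"
```

```text
t: 20.58
tool_pos: [0.528, 0.259, 0.2565]
eef_rot: [0.184, 0.983, 0.001, -0.0]
contact_force: [0.7, 0.9, -1.0]
grip_width: 0.0857
gripper_force: 0.0
t: 21.58
tool_pos: [0.3492, -0.1113, 0.273]
eef_rot: [0.692, 0.722, -0.001, -0.002]
contact_force: [-0.3, 0.4, 1.0]
grip_width: 0.0854
gripper_force: 0.0
shift mm [-90.  191.3  22. ] rot [-0.004 -0.001  0.4  ]
```

```bash
python3 -m jog '1 0 0 0 0 0 0.1;1 0 0 0 0 0 0.1;1 0 0 0 0 0 0.1;1 0 0 0 0 0 0.1;1 0 0 0 0 0 0;1 0 0 0 0 0 0'
python3 -c "
from h import *
delta([.544,-.193,.24],yawdown(-.357))"
```

```text
t: 22.08
tool_pos: [0.3509, -0.1081, 0.2736]
eef_rot: [0.818, 0.575, -0.001, -0.001]
contact_force: [0.1, 0.7, -0.4]
grip_width: 0.0856
gripper_force: 0.0
shift mm [-14.4 210.5  33.1] rot [-0.003 -0.     0.011]
```

```bash
python3 -m jog '1 -2 15 0 0 0 0.011;1 -3 30 0 0 0 0;1 -3 38 0 0 0 0;1 -3 38 0 0 0 0;1 -3 38 0 0 0 0;1 0 30 0 0 0 0;1 0 18 0 0 0 0;1 0 4 0 0 0 0;1 0 0 0 0 0 0;1 0 0 0 0 0 0'
python3 -c "
from h import *
delta([.544,-.193,.171],yawdown(-.357))"
```

```text
t: 22.92
tool_pos: [0.5429, -0.195, 0.2725]
eef_rot: [0.822, 0.57, -0.001, -0.002]
contact_force: [0.6, -0.3, -1.1]
grip_width: 0.0857
gripper_force: 0.0
shift mm [  2.2   0.7 101.5] rot [-0.004 -0.    -0.002]
```

```bash
python3 -m jog '1 2 1 15 0 0 0;1 0 0 30 0 0 0;1 0 0 30 0 0 0;1 0 0 15 0 0 0;1 0 0 9 0 0 0;1 0 0 0 0 0 0;1 0 0 0 0 0 0'
python3 -c "
from h import *
delta([.544,-.193,.171],yawdown(-.357))"
```

```text
t: 23.5
tool_pos: [0.5448, -0.1938, 0.1746]
eef_rot: [0.822, 0.569, -0.001, -0.001]
contact_force: [0.2, 0.4, 1.4]
grip_width: 0.0849
gripper_force: 0.0
shift mm [ 0.5 -1.   3.6] rot [-0.002 -0.    -0.003]
```

```bash
python3 -m jog '-1 0 0 2 0 0 0;-1 0 0 0 0 0 0;-1 0 0 0 0 0 0;-1 0 0 0 0 0 0;-1 0 0 0 0 0 0;-1 0 0 0 0 0 0;-1 0 0 0 0 0 0;-1 0 0 0 0 0 0;-1 0 0 0 0 0 0' 40; python3 -m jog '-1 0 5 0 0 0 0;-1 0 10 0 0 0 0;-1 0 12 0 0 0 0;-1 0 12 0 0 0 0;-1 0 10 0 0 0 0;-1 0 8 0 0 0 0;-1 0 4 0 0 0 0;-1 0 0 0 0 0 0;-1 0 0 0 0 0 0'
python3 -c "
from h import *
delta([.602,-.2147,.171])"
```

```text
t: 24.25
tool_pos: [0.545, -0.194, 0.1718]
eef_rot: [0.822, 0.569, -0.001, -0.001]
contact_force: [-1.5, 0.0, 2.6]
grip_width: 0.0092
gripper_force: 42.2
t: 25.0
tool_pos: [0.6017, -0.2159, 0.1718]
eef_rot: [0.822, 0.569, -0.002, -0.002]
contact_force: [-6.8, 1.3, 7.7]
grip_width: 0.0093
gripper_force: 42.9
shift mm [ 1.2 -0.2  0.8]
```

```bash
python3 -m jog '-1 0 3 0 0 0 0;-1 0 0 0 0 0 0;-1 0 0 0 0 0 0'; python3 -m jog '-1 0 3 0 0 0 0;-1 0 0 0 0 0 0;-1 0 0 0 0 0 0'
```

```text
t: 25.25
tool_pos: [0.6019, -0.2159, 0.1719]
eef_rot: [0.822, 0.569, -0.004, -0.005]
contact_force: [-13.4, 3.4, 12.7]
grip_width: 0.0094
gripper_force: 43.7
t: 25.5
tool_pos: [0.6021, -0.216, 0.1719]
eef_rot: [0.822, 0.569, -0.006, -0.007]
contact_force: [-22.9, 7.4, 16.6]
grip_width: 0.0091
gripper_force: 44.6
```

Against the shut stop. Relax the push, release, rise clear, and check.

```bash
python3 -m jog '-1 0 -6 0 0 0 0;-1 0 0 0 0 0 0;0.6 0 0 0 0 0 0;0.6 0 0 0 0 0 0;0.6 0 0 0 0 0 0;0.6 0 0 0 0 0 0;0.6 0 0 -15 0 0 0;0.6 0 0 -30 0 0 0;0.6 10 -20 -35 0 0 0;0.6 20 -35 -15 0 0 0;0.6 20 -38 0 0 0 0;0.6 20 -38 0 0 0 0'; python3 -m jog '0.6 20 -30 0 0 0 0;0.6 10 -10 0 0 0 0;0.6 0 0 0 0 0 0;0.6 0 0 0 0 0 0'
python3 - <<'E'
from h import *
i=r.read_camera("scene")["pixels"];t=r.read_camera("top")["pixels"]
a=cv2.resize(i[130:330,130:330],(400,400),interpolation=3);b=cv2.resize(t[150:300,325:475],(400,400),interpolation=3)
d=cv2.resize(t[170:300,170:300],(200,200),interpolation=3);e=cv2.resize(i[170:270,350:490],(280,200),interpolation=3)
o=np.zeros((600,800,3),np.uint8);o[:400,:400]=a;o[:400,400:]=b;o[400:,:200]=d;o[400:,200:480]=e
cv2.imwrite("pics/f.png",o)
E
```

```text
t: 26.5
tool_pos: [0.5069, -0.1057, 0.2675]
eef_rot: [0.822, 0.569, 0.0, -0.0]
contact_force: [0.1, 0.6, 0.1]
grip_width: 0.0682
gripper_force: 0.0
t: 26.83
tool_pos: [0.4805, -0.0645, 0.2668]
eef_rot: [0.822, 0.57, -0.001, -0.001]
contact_force: [0.7, -0.6, -0.2]
grip_width: 0.0684
gripper_force: 0.0
```

View pics/f.png

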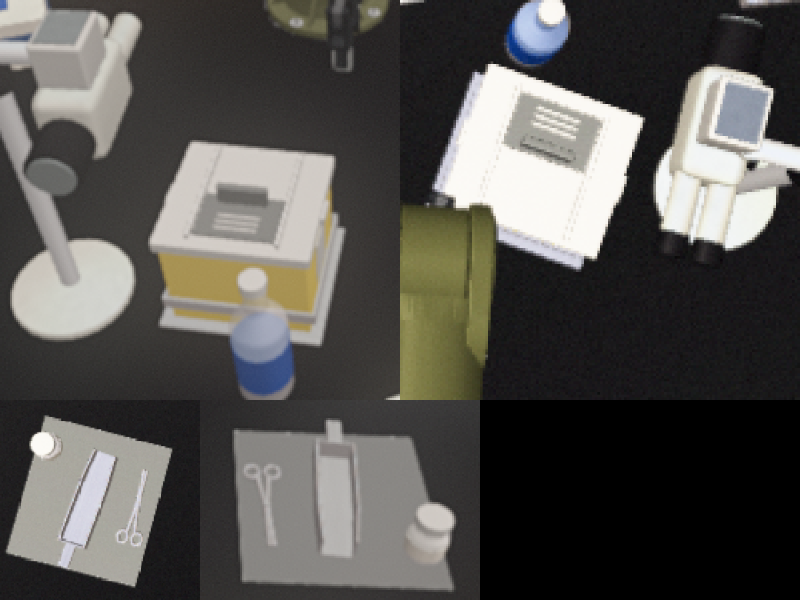

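The final picture shows the closure shut (plate across (540,130) in the top view, no yellow showing). The empty chute lies level on the mat, and the bottle, pot, forceps and scope look unmoved.

```bash
python3 -c "
from rig import r
print(r.job_done())"
```

```text
the job is handed in; nothing more can be done
None
```

The job is handed in at about 27 s: the sharps were tipped from the chute into the bin, the empty chute is back level on the mat and the closure is shut against its stop; while levelling, the empty chute briefly rested on the closure's grip ridge (about 7 N), and I could not see the sharps inside the bin, only that the chute is empty and none lie outside in the views taken.

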